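# Check a tin's lid with a spring gauge

### The arm

A 6-joint arm with a two-finger parallel gripper is mounted at the origin on a cart in front of the work surface, level with it; the furniture and walls round the work are solid. World frame = base frame: x ahead of the robot, y to its left, z up, the work surface at z = 0. Lengths are in m, angles in rad, forces in N, time in s.
With the tool pointing down it reaches from about 0.3 to 0.85 m from the base axis. Payload 5.4 kg.
Tool frame: the origin (TCP) lies midway between the tips of the shut fingers; the grasp point (between the pads) lies 19 mm behind it; z points along the fingers, y is the line along which they close (so a half turn about z gives the same grasp; the last joint's range is limited). The gripper opens to 85 mm and grips with 20 to 120 N. Pads are 22 mm wide; open, the fingers measure 114 mm over their backs; the gripper's body (76 mm by 85 mm) begins 54 mm behind the grasp point. The pads swing forward as they close: fully open they stand 13 mm farther back than shut.
Start: joints at [-1.384, 0.158, 1.597, -0, 1.386, -0.21], TCP at [0.222, -0.53, 0.231] pointing down, gripper open.
Joint ranges: [-2.91, 2.91], [-0.94, 2.29], [0.18, 2.7], [-1.29, 4.43], [0.17, 2.64], [-3, 3]. Speed limits (rad/s): [2.57, 2.57, 3.14, 3.14, 3.14, 3.14].

### API

Orientations are given as a unit quaternion [w, x, y, z].
In Python, from workcell import ctrl gives the robot as it stands. The module is installed in compiled form; this text tells all that it offers.
- The arm moves only by the tool carry_out, never from a script. Its argument "targets" is a list of rows, each a list of 3 entries, a list of its own where there are three numbers: the shift along the tool's x, y, z in mm, then the turn, a rotation vector about the tool's x, y, z in degrees, then the opening in per cent of the stroke, from 0 (shut) to 100 (fully open). A call has 1 to 5 rows; each row shifts and turns the commanded pose from where the row before left it, along the tool's axes as they then stand; what a row does not reach is not made up. A row lasts 1/12 s, in which the tool goes at most 41.7 mm and 7.16 degrees, less where a joint would pass 70% of its speed; a pose out of reach is approached as far as the arm can. A call is refused whole if a number of a shift passes 41.7 or a number of a turn 7.16, either way. A call with a gripper value outside its range is refused whole. The fingers move at their own pace and stop on an object; "newtons" is the grip in N (left out, the last holds). Time passes only in rows, so rows that do not move let the fingers close. It gives the time, the measured TCP pose, the force, the opening and the grip force at its end, in the units of the state.
- ctrl.observe(): the state, without advancing time (a new reading comes with each control period).
- ctrl.get_image(name): name is "scene" or "top" or "wrist"; returns the picture (400x640x3 uint8, red, green, blue); there is no depth.
- ctrl.camera_model(name): a dict with "mtx" (3x3 intrinsics, pixels), "cam_to_world" (4x4, takes a point from camera to world coordinates). Camera axes: x right, y up, looking along -z (the intrinsics and any distortion apply to the point x, -y, -z); pixel columns grow to the right and rows downward; lengths in m; the calibration is good to about 2 mm. A picture is of the moment at which its call begins: read the wrist's pose just before it. camera_model takes no time and is no camera call; for the wrist camera it gives the pose at the moment of the call.
- ctrl.finish_job(): hands the job in; it is judged then, once.
Trained networks look in the newest picture that a camera, given by its name, has taken for a name from the list of things; names that differ only in an ending like _2 or _b are one class to them, and where a whole thing is asked for, a point or a joint stands for the part that bears it (a point fixed in the world has none). Each returns a list of dicts, best first, with "score" (0 to 1); they miss things now and then, are a little off and sometimes report something else, mostly with a low value. They report only what shows in the picture. A call takes as long as a camera call.
- ctrl.regions_of(target, camera): "pixels" (400x640 bool, what is visible of it).
- ctrl.place_of(target, camera): "location" ([x, y, z] in m, in world coordinates, good to about 4 mm: a listed point, or the origin of a listed thing).
The state is a dict: "t": time; "qpos": joint angles; "qvel": joint speeds; "joint_efforts": joint torques, N m; "tool_pos": TCP position; "eef_rot": TCP orientation; "ft_force": force on the tool from outside, world axes, zero at the start; "torque": the same for the moment, N m; "grip_width": finger opening in m; "grasp_force": force on a finger pad.
Only numpy, scipy, OpenCV 4.12 (cv2) and the standard library are available. Lean on these libraries where they do the work, as an engineer would, in place of code of your own. Each camera call takes 0.05 s, during which the arm holds its last target. There are 200 camera calls.

### The job

Check the lid of the tin that has the red dot: first seat it upright and fully down in the round nest of the wooden block and let go of it. Then take the blue gauge out of its black stand and hold it upright with its plunger tip on the red dot, gently pressing until the end of the steel nose lies within the plunger's orange band, and never push the plunger all the way in. The job ends while you are still holding the gauge there, on the dot and pressed; leave the green tin, salt shaker, spice jar and garlic where they stand.

Things in the scene. Friction and masses are not known exactly. Their poses are not given: they have to be found in the camera images.
- tin: Small closed tin (white and red label with fruit), a plain cylinder 57 mm across and 72 mm tall, about 0.18 kg, that stands upright on the worktop at the start; its flat top carries a red dot. Origin: centre of its underside, z up. Its yaw is free.
- dot (a point): Centre of the red dot, 16 mm across, on the tin's flat top (72 mm above its underside), 12 mm from the tin's axis toward the tin's own +x.
- block: Fixed light wooden check block, 154 x 86 mm and 26 mm high, with two nests 20 mm deep (nest floor 6 mm above the worktop), a round and a square one, chamfered mouths. Origin: centre of its underside; its long side is its x. Its yaw may be anything.
- round_nest (a point): Centre of the floor of the round nest (61 mm across, 20 mm deep; the tin fits with 2 mm all round). It lies at block x = +34 mm; its z axis points up. A seated tin's underside rests here and its top stands 78 mm above the worktop.
- square_nest (a point): Centre of the floor of the square nest (48 x 48 mm, 20 mm deep), at block x = -38 mm. Too small for the tin; stays empty.
- stand: Fixed black socket block, 70 x 70 mm and 58 mm high on an 84 mm square foot 6 mm thick. A hole 22 mm across and 54 mm deep in the middle of its top takes the gauge's nose and plunger. Origin: centre of its underside.
- gauge: Loose hand gauge, 0.14 kg, round about z, upright in the stand at the start (origin 30 mm above the worktop, flange on the stand). Origin: centre of the nose's lower end, z up the gauge: steel nose 18 mm across to 28 mm, flange 34 mm across to 34 mm, blue cylindrical grip 28 mm across to 100 mm (hold here), black cap to 110 mm. Lift 50 mm straight up to clear the stand.
- tip (a point): Tip of the gauge's plunger, on the gauge's axis: 20 mm below the nose end when the plunger is fully out, nearer as it is pressed in. The plunger is 10 mm across, flat-tipped (6 mm flat).
- plunger (a joint): How far the plunger is pushed into the nose, m: 0 fully out (as at the start), 0.015 all the way in. A spring drives it out: 1 N to start it, 0.3 N more per mm (3.1 N at 7 mm, 5.5 N at 15 mm). The orange band is 8 mm wide; the nose end lies within it from 0.003 to 0.011, on its middle at 0.007. Beyond the band the plunger is white.
- green_tin: Another small tin, green and yellow label and no dot, 57 mm across and 72 mm tall, standing on the worktop; leave alone. Origin: centre of its underside.
- salt: Salt shaker with a grey cap, 44 mm across, 90 mm tall; leave alone. Origin: centre of its underside.
- spice: Spice jar with a red cap, 45 mm across, 106 mm tall; leave alone. Origin: centre of its underside.
- garlic: Garlic bulb, 60 mm across, 58 mm tall; leave alone. Origin: centre of its underside.

How it is judged:
On the way, in this order (a step that is already met when the one before it is completed fails the run):
1. the dotted tin stands fully down in the round nest, let go, with the gauge still in its stand (horizontal distance between tin and round_nest below 0.005 m and z of tin in the frame of round_nest between -0.004 and 0.003 m and angle between tin's own z axis and vertical below 0.06 rad and contact force between the fingers and tin below 0.1 N and distance of gauge from where it was at the start of the episode below 0.015 m), for 0.2 s.
2. the gauge is lifted clear of its stand in the gripper (distance of gauge from where it was at the start of the episode above 0.05 m and contact force between gauge and stand below 0.1 N and contact force between the fingers and gauge above 1 N), for 0.2 s.
At the end, for the whole second after the job is handed in: Tin seated in the round nest (5 mm off centre, 3 mm high at most), not touched; gauge held upright (8 degrees), clear of stand and block, tip within 9 mm of the dot, pressing 1 to 7 N, plunger 2.5 to 11.5 mm in; all still, the four others within 20 mm of their starts (horizontal distance between tin and round_nest below 0.005 m and z of tin in the frame of round_nest between -0.004 and 0.003 m and angle between tin's own z axis and vertical below 0.06 rad and horizontal distance between tip and dot below 0.009 m and angle between gauge's own z axis and vertical below 0.14 rad and value of joint plunger between 0.0025 and 0.0115 m and contact force between gauge and tin between 1 and 7 N and contact force between the fingers and gauge above 1 N and contact force between each of the arm, the fingers and tin below 0.2 N and contact force between gauge and stand below 0.1 N and contact force between gauge and block below 0.1 N and linear speed of each of gauge, tin below 0.02 m/s and distance of each of green_tin, salt, spice, garlic from where it was at the start of the episode below 0.02 m); the arm keeps its last pose, push and grip.
It fails at once if the plunger is pushed all the way in (value of joint plunger above 0.0145 m).
It fails at once if the gauge is pressed on the tin with more than 10 N (contact force between gauge and tin above 10 N).
It fails at once if the green tin, salt shaker, spice jar or garlic is displaced or knocked over (distance of any of green_tin, salt, spice, garlic from where it was at the start of the episode above 0.02 m or angle between any of green_tin, salt, spice, garlic's own z axis and vertical above 0.5 rad).
It also fails if it takes over 58 s, if anything falls off the work surface, if the arm or the gripper's body presses on something with over 40 N, if the wrist force passes 120 N, or if a joint passes its speed limit or range.

## Working session

There is one attempt and no reset: what is moved stays moved. The work goes in short steps, Python scripts to look and compute and a tool call to move; the robot and the scene stay as the last step left them, time stands still between calls to the robot, and variables do not carry over. Pictures are saved under pics/ and viewed, at most 10 in all, crops included, and the job is handed in when it is done.

Besides the shell and the picture viewer there is one more tool, called after "Request:" as name(argument=value, ...) on one line, values as JSON. carry_out: Moves the arm, as the interface text tells. Its arguments: {"type":"object","properties":{"targets":{"type":"array","items":{"type":"array"}},"newtons":{"type":"number"}},"required":["targets"]}

```bash
mkdir -p pics
cat > h.py <<'E'
from workcell import ctrl
import numpy as np, cv2
from scipy.spatial.transform import Rotation as R
def save(cam,fn):
    im=ctrl.get_image(cam); cv2.imwrite('pics/'+fn,im[:,:,::-1]); return im
def ray(cam,uv,z):
    m=ctrl.camera_model(cam);K=np.array(m['mtx']);T=np.array(m['cam_to_world'])
    d=np.linalg.inv(K)@[uv[0],uv[1],1];d=T[:3,:3]@[d[0],-d[1],-d[2]];o=T[:3,3]
    return o+d*(z-o[2])/d[2]
def pose():
    s=ctrl.observe();q=s['eef_rot'];return np.array(s['tool_pos']),R.from_quat([q[1],q[2],q[3],q[0]]),s
E
python3 - <<'E'
from h import *
p,r,s=pose();print(s['t'],p,r.as_matrix().round(3).tolist(),s['grip_width'])
print({k:np.round(v,3).tolist() for k,v in ctrl.camera_model('top').items() if k in('mtx','cam_to_world')})
a=save('top','top0.png')
for n in ['tin','dot','block','round_nest','square_nest','stand','gauge','green_tin','salt','spice','garlic']:
    print(n,[(round(d['score'],2),np.round(d['location'],4).tolist()) for d in ctrl.place_of(n,'top')[:2]])
E
```

```text
0.0 [ 0.22210078 -0.52971779  0.23029197] [[0.922, 0.387, -0.0], [0.387, -0.922, 0.002], [0.0, -0.002, -1.0]] 0.085517902416889
{'mtx': [[418.509, 0.0, 322.537], [0.0, 418.509, 196.862], [0.0, 0.0, 1.0]], 'cam_to_world': [[0.013, 0.993, -0.116, 0.436], [-1.0, 0.013, -0.005, -0.025], [-0.003, 0.116, 0.993, 1.238], [0.0, 0.0, 0.0, 1.0]]}
tin [(0.57, [0.4422, 0.3311, 0.0002])]
dot [(0.57, [0.436, 0.3207, 0.0728])]
block [(0.77, [0.5303, 0.0039, -0.0009])]
round_nest [(0.97, [0.5521, -0.0199, 0.0011])]
square_nest [(0.86, [0.5124, 0.034, 0.0101])]
stand [(0.96, [0.4976, -0.245, -0.0017])]
gauge [(0.53, [0.4988, -0.2496, 0.03])]
green_tin [(0.67, [0.5674, 0.3095, 0.0021]), (0.53, [0.4312, 0.3222, 0.0709])]
salt [(0.7, [0.6682, -0.357, -0.0026]), (0.22, [0.7045, -0.1308, -0.0031])]
spice [(0.58, [0.7034, -0.129, -0.0013])]
garlic [(0.65, [0.425, -0.3856, -0.0003]), (0.21, [0.4956, -0.2439, -0.0035])]
```

View pics/top0.png

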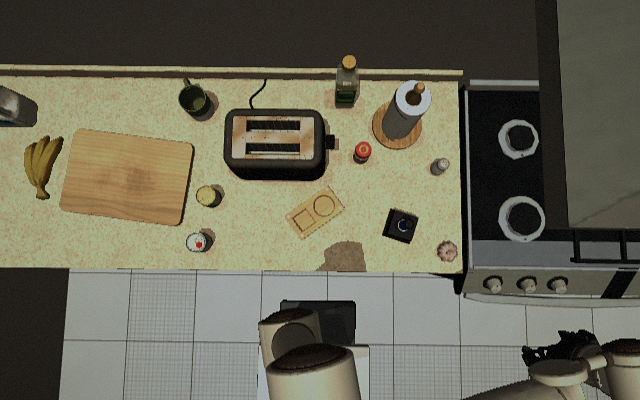

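Dotted tin near px (197,243), green tin (208,196), block with round nest (324,205), stand and gauge (402,226), garlic (447,251). The toaster lies right behind the block, so I'll check its clearance next.

Run:
```python
from h import *
a=save('scene','sc0.png'); t=cv2.imread('pics/top0.png')
print(list(ctrl.camera_model('top')))
c=cv2.resize(t[95:275,170:450],None,fx=2.8,fy=2.8,interpolation=cv2.INTER_CUBIC)
cv2.imwrite('pics/crop0.png',c)
for z in (0,.1,.18):print('toaster corners',z,[ray('top',uv,z)[:2].round(3).tolist() for uv in((325,178),(232,178),(325,110))])
print('nest',ray('top',(324,205),.026),'sq',ray('top',(303,216),.026))
print({k:np.round(v,3).tolist() for k,v in ctrl.camera_model('scene').items()})
```

```text
['mtx', 'cam_to_world']
toaster corners 0 [[0.637, -0.026], [0.634, 0.253], [0.847, -0.023]]
toaster corners 0.1 [[0.621, -0.026], [0.618, 0.23], [0.814, -0.023]]
toaster corners 0.18 [[0.608, -0.025], [0.605, 0.213], [0.788, -0.023]]
nest [ 0.55370909 -0.02366645  0.026     ] sq [0.52088255 0.03680352 0.026     ]
{'mtx': [[413.734, 0.0, 323.652], [0.0, 413.734, 199.122], [0.0, 0.0, 1.0]], 'cam_to_world': [[-0.826, 0.339, -0.451, 0.035], [-0.564, -0.487, 0.667, 0.744], [0.007, 0.805, 0.593, 0.753], [0.0, 0.0, 0.0, 1.0]]}
```

View pics/sc0.png

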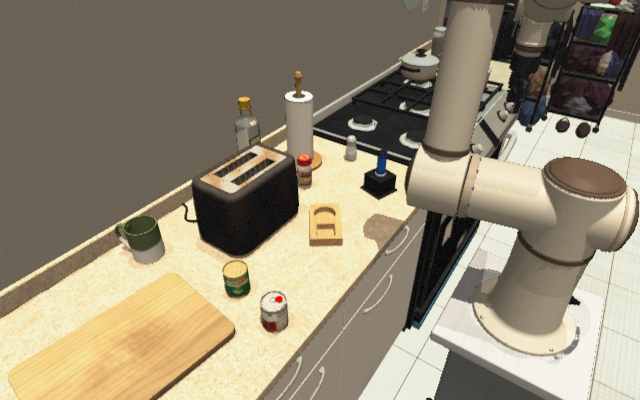

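View pics/crop0.png

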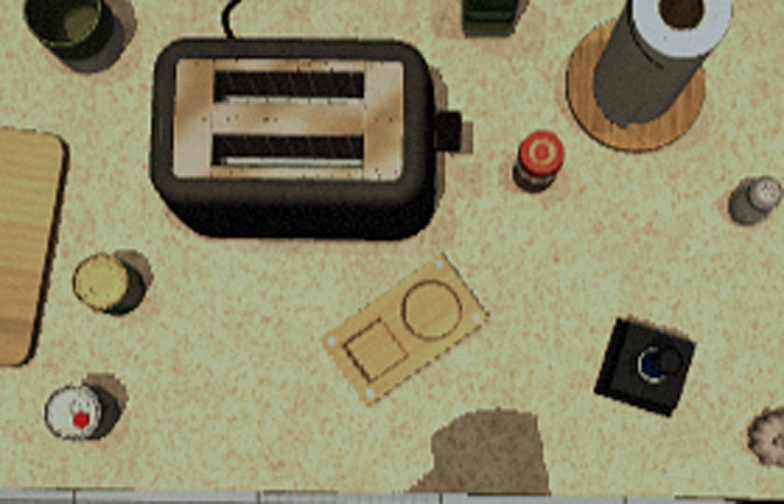

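The toaster front is at x≈0.635, about 80 mm beyond the nest centre, which is enough. Moving toward the tin.

Request:
carry_out(targets=[[[26,-28,0],[0,0,0],100],[[26,-28,0],[0,0,0],100],[[26,-28,0],[0,0,0],100],[[26,-28,0],[0,0,0],100],[[26,-28,0],[0,0,0],100]])

```text
t: 1.07
tool_pos: [0.2882, -0.3493, 0.2312]
eef_rot: [0.0, 0.98, 0.197, 0.0]
ft_force: [-0.1, -0.1, -0.0]
grip_width: 0.085
grasp_force: 0.0
```

Request:
carry_out(targets=[[[26,-28,0],[0,0,0],100],[[26,-28,0],[0,0,0],100],[[26,-28,0],[0,0,0],100],[[26,-28,0],[0,0,0],100],[[26,-28,0],[0,0,0],100]])

```text
t: 1.48
tool_pos: [0.354, -0.1699, 0.2316]
eef_rot: [0.0, 0.98, 0.197, 0.0]
ft_force: [0.9, -0.5, 0.6]
grip_width: 0.0855
grasp_force: 0.0
```

Request:
carry_out(targets=[[[26,-28,0],[0,0,0],100],[[26,-28,0],[0,0,0],100],[[18,-33,0],[0,0,0],100],[[18,-33,0],[0,0,0],100],[[18,-33,0],[0,0,0],100]])

```text
t: 1.9
tool_pos: [0.3916, 0.0142, 0.2316]
eef_rot: [0.0, 0.98, 0.197, 0.0]
ft_force: [0.0, -0.4, 0.4]
grip_width: 0.0856
grasp_force: 0.0
```

Request:
carry_out(targets=[[[18,-33,0],[0,0,0],100],[[18,-33,0],[0,0,0],100],[[18,-33,0],[0,0,0],100],[[18,-33,0],[0,0,0],100],[[18,-33,0],[0,0,0],100]])

```text
t: 2.32
tool_pos: [0.4107, 0.2014, 0.2316]
eef_rot: [0.0, 0.98, 0.197, 0.0]
ft_force: [0.4, -0.8, 0.4]
grip_width: 0.0853
grasp_force: 0.0
```

Run:
```python
from h import *
p,r,s=pose();print(s['t'],p,r.as_matrix().round(3).tolist(),np.round(s['qpos'],2))
m=ctrl.camera_model('wrist');print(np.round(m['cam_to_world'],3).tolist(),np.round(m['mtx'],1).tolist())
print('cam in tool',r.inv().apply(np.array(m['cam_to_world'])[:3,3]-p))
save('wrist','w0.png')
for n in('tin','dot'):print(n,[(round(d['score'],2),np.round(d['location'],4).tolist()) for d in ctrl.place_of(n,'wrist')[:2]])
```

```text
2.3167 [0.41070586 0.2013952  0.23160797] [[0.922, 0.387, 0.001], [0.387, -0.922, 0.0], [0.001, 0.0, -1.0]] [ 0.19 -0.16  1.91 -0.    1.39  1.36]
[[0.387, 0.874, 0.293, 0.485], [-0.922, 0.367, 0.122, 0.232], [-0.001, -0.317, 0.948, 0.375], [0.0, 0.0, 0.0, 1.0]] [[340.0, 0.0, 325.0], [0.0, 340.0, 202.3], [0.0, 0.0, 1.0]]
cam in tool [ 0.0805871   0.00048125 -0.14281861]
tin [(0.88, [0.4407, 0.332, -0.0024])]
dot [(0.9, [0.4368, 0.3222, 0.0701])]
```

View pics/w0.png

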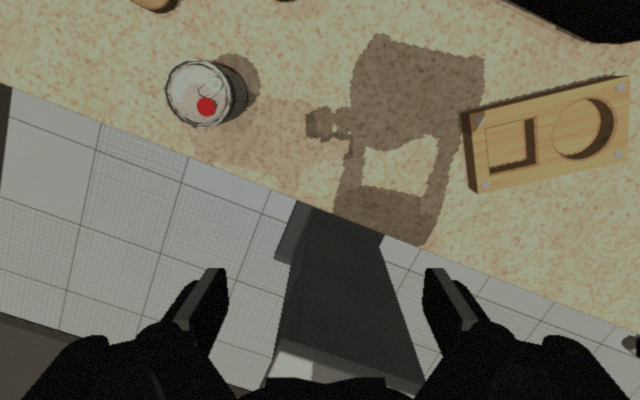

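The wrist view shows the tin top centred at (199,92), the red dot at (206,106) and the nest mouth around (582,130).

Run:
```python
from h import *
a=cv2.imread('pics/w0.png')
print('tin',ray('wrist',(199.5,92.5),.072),'dot',ray('wrist',(206.5,106.5),.072))
for n in('round_nest','block'):print(n,[(round(d['score'],2),np.round(d['location'],4).tolist()) for d in ctrl.place_of(n,'wrist')[:1]])
print('nest',ray('wrist',(582,129),.026), 'sqr',ray('wrist',(512,146),.026))
print('corners',[ray('wrist',uv,.026)[:2].round(4).tolist() for uv in((462,113),(628,76),(630,154),(478,192))])
b=(a[:,:,2].astype(int)>1.8*a[:,:,1])&(a[:,:,2]>90); ys,xs=np.nonzero(b[60:130,160:240]);print('dot px',xs.mean()+160,ys.mean()+60,len(xs))
m=ctrl.regions_of('tin','wrist')[0]['pixels'];ys,xs=np.nonzero(m);print('tin box',xs.min(),xs.max(),ys.min(),ys.max())
```

```text
tin [0.4398327  0.32921834 0.072     ] dot [0.43115036 0.32046831 0.072     ]
round_nest [(0.7, [0.5502, -0.0194, 0.004])]
block [(0.89, [0.531, 0.0022, -0.0009])]
nest [ 0.54922931 -0.02335206  0.026     ] sqr [0.50735174 0.03217479 0.026     ]
corners [[0.5161, 0.0958], [0.6078, -0.0335], [0.5474, -0.0843], [0.4513, 0.0387]]
dot px 205.81654676258992 106.42086330935251 278
tin box 164 248 60 128
```

Request:
carry_out(targets=[[[19,-26.7,0],[0,0,0],100],[[19,-26.7,0],[0,0,0],100],[[19,-26.7,0],[0,0,0],100],[[19.3,-26.7,0],[0,0,0],100],[[0,0,0],[0,0,0],100]])

```text
t: 3.03
tool_pos: [0.441, 0.3298, 0.231]
eef_rot: [-0.001, 0.98, 0.197, 0.0]
ft_force: [0.7, 0.1, -0.2]
grip_width: 0.0855
grasp_force: 0.0
```

Request:
carry_out(targets=[[[0,0,20],[0,0,0],100],[[0,0,40],[0,0,0],100],[[0,0,20],[0,0,0],100],[[0,0,0],[0,0,0],100],[[0,0,0],[0,0,0],100]])

```text
t: 3.45
tool_pos: [0.4398, 0.3256, 0.1508]
eef_rot: [0.0, 0.981, 0.196, -0.001]
ft_force: [0.2, -0.5, 0.0]
grip_width: 0.0858
grasp_force: 0.0
```

Run:
```python
from h import *
p,r,s=pose();print(s['t'],p)
save('wrist','w1.png')
d=ctrl.place_of('dot','wrist')[:1];t=ctrl.place_of('tin','wrist')[:1]
print([(x['score'],np.round(x['location'],4)) for x in d+t])
if t: print('tool delta mm',1e3*r.inv().apply(np.array(t[0]['location'])-p))
```

```text
3.45 [0.43982094 0.32564299 0.15082798]
[(0.56, array([0.4385, 0.3202, 0.0732])), (0.59, array([ 0.4416,  0.3339, -0.0018]))]
tool delta mm [  5.17281843  -6.97781552 152.61453158]
```

View pics/w1.png

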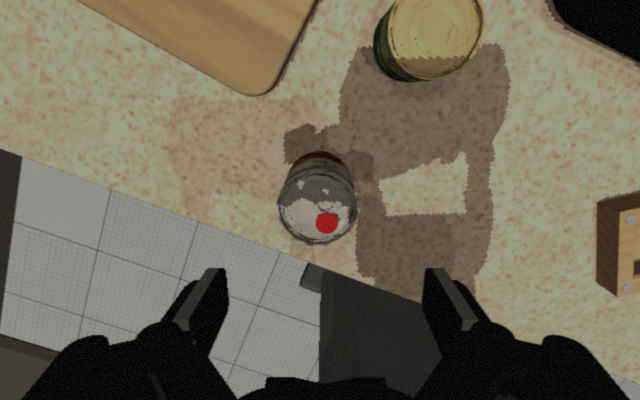

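Run:
```python
from h import *
p,r,s=pose();print(s['t'],p)
for uv in((317.5,207),(327,223),(317.5,245.5)):
  q=ray('wrist',uv,.072);print(uv,q.round(4),'tool delta',(1e3*r.inv().apply(q-p)).round(1))
```

```text
3.6 [0.44179494 0.32731869 0.1539325 ]
(317.5, 207) [0.4417 0.3328 0.072 ] tool delta [ 1.6 -5.1 81.9]
(327, 223) [0.4331 0.322  0.072 ] tool delta [-10.4   1.6  81.9]
(317.5, 245.5) [0.4142 0.3215 0.072 ] tool delta [-28.1  -5.3  81.8]
```

Request:
carry_out(targets=[[[1,-5,10],[0,0,0],100],[[0,0,38],[0,0,0],100],[[0,0,38],[0,0,0],100],[[0,0,24],[0,0,0],100],[[0,0,10],[0,0,0],100]])

```text
t: 4.02
tool_pos: [0.4364, 0.3314, 0.0276]
eef_rot: [0.001, 0.98, 0.197, -0.003]
ft_force: [-0.0, 0.2, -0.7]
grip_width: 0.0853
grasp_force: 0.0
```

Request:
carry_out(targets=[[[0,0,0],[0,0,0],100],[[0,0,0],[0,0,0],55],[[0,0,0],[0,0,0],50],[[0,0,0],[0,0,0],50],[[0,0,0],[0,0,0],50]], newtons=40)

```text
t: 4.43
tool_pos: [0.4412, 0.3334, 0.034]
eef_rot: [-0.001, 0.98, 0.197, 0.003]
ft_force: [0.1, 0.1, 5.7]
grip_width: 0.0564
grasp_force: 43.1
```

Request:
carry_out(targets=[[[0,0,0],[0,0,0],50],[[0,0,0],[0,0,0],50],[[0,0,0],[0,0,0],50]])

```text
t: 4.68
tool_pos: [0.4412, 0.3334, 0.034]
eef_rot: [-0.001, 0.98, 0.197, 0.003]
ft_force: [0.2, 1.2, 7.3]
grip_width: 0.0565
grasp_force: 43.2
```

Request:
carry_out(targets=[[[0,0,-15],[0,0,0],50],[[0,0,-30],[0,0,0],50],[[0,0,-40],[0,0,0],50],[[0,0,-35],[0,0,0],50],[[0,10,-10],[0,0,0],50]])

```text
t: 5.1
tool_pos: [0.4457, 0.3255, 0.1686]
eef_rot: [-0.002, 0.98, 0.198, 0.006]
ft_force: [1.3, 1.1, -1.0]
grip_width: 0.0564
grasp_force: 43.2
```

Request:
carry_out(targets=[[[-10,25,0],[0,0,0],50],[[-12,34,0],[0,0,0],50],[[-12,34,0],[0,0,0],50],[[-12,34,0],[0,0,0],50],[[-12,34,0],[0,0,0],50]])

```text
t: 5.52
tool_pos: [0.451, 0.1504, 0.1611]
eef_rot: [0.0, 0.98, 0.197, -0.0]
ft_force: [0.6, 0.2, -0.9]
grip_width: 0.0567
grasp_force: 43.3
```

Request:
carry_out(targets=[[[-12,34,0],[0,0,0],50],[[-12,34,0],[0,0,0],50],[[-12,34,0],[0,0,0],50],[[-12,34,0],[0,0,0],50],[[-12,34,0],[0,0,0],50]])

```text
t: 5.93
tool_pos: [0.4613, -0.0297, 0.1612]
eef_rot: [0.0, 0.98, 0.197, 0.0]
ft_force: [-1.0, -0.3, -2.2]
grip_width: 0.0567
grasp_force: 43.3
```

Request:
carry_out(targets=[[[-8,30,0],[0,0,0],50],[[0,0,0],[0,0,0],50],[[0,0,0],[0,0,0],50],[[0,0,0],[0,0,0],50],[[0,0,0],[0,0,0],50]])

```text
t: 6.35
tool_pos: [0.4657, -0.0576, 0.161]
eef_rot: [-0.0, 0.98, 0.198, -0.0]
ft_force: [-0.1, 0.3, -1.2]
grip_width: 0.0565
grasp_force: 43.6
```

Run:
```python
from h import *
p,r,s=pose();print(s['t'],p,s['grip_width'])
save('wrist','w2.png')
for n in('round_nest','block','tin','dot'):print(n,[(round(d['score'],2),np.round(d['location'],4).tolist(),(1e3*r.inv().apply(np.array(d['location'])-p)).round(1)) for d in ctrl.place_of(n,'wrist')[:1]])
print(pose()[0])
```

```text
6.35 [ 0.46573722 -0.05760642  0.16099387] 0.05652220194717586
round_nest [(0.74, [0.5488, -0.0189, 0.007], array([ 91.6,  -3.4, 154. ]))]
block [(0.68, [0.5315, 0.0028, 0.0022], array([ 84.1, -30.1, 158.8]))]
tin [(0.64, [0.4629, -0.0579, 0.1237], array([-2.7, -0.8, 37.3]))]
dot [(0.72, [0.4597, -0.0681, 0.1993], array([ -9.6,   7.3, -38.3]))]
[ 0.46609511 -0.05786106  0.16126197]
```

View pics/w2.png

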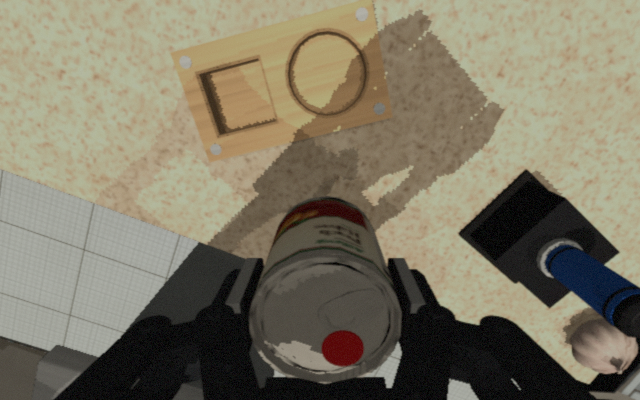

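Nest mouth circle runs x 288–367 and y 31–114 (centre ≈ (327.5,72.5)); the held tin's top spans x 249–401 with its lower rim at y≈377 and the dot at (343,348).

Run:
```python
from h import *
p,r,s=pose()
f=lambda uv,z:(1e3*r.inv().apply(ray('wrist',uv,z)-p)).round(1)
for uv in((327.5,72.5),(288,72.5),(367,72.5),(327.5,31),(327.5,114)):print('nest',uv,f(uv,.026),ray('wrist',uv,.026).round(4))
for uv in((249,318),(401,318),(325,377),(325,262),(343,348)):print('tin',uv,f(uv,.199))
print('corners',[ray('wrist',uv,.026)[:2].round(4).tolist() for uv in((185,62),(362,14),(378,108),(215,149))],np.mean([ray('wrist',uv,.026) for uv in((185,62),(362,14),(378,108),(215,149))],0))
print('eul',r.apply([0,0,1]))
# tin rim fit: circle contour detection
a=cv2.imread('pics/w2.png',0)
```

```text
nest (327.5, 72.5) [ 91.9   2.  135.3] [ 0.5516 -0.0241  0.026 ]
nest (288, 72.5) [ 91.9 -28.2 135.3] [0.5399 0.0038 0.026 ]
nest (367, 72.5) [ 91.9  32.2 135.3] [ 0.5633 -0.0519  0.026 ]
nest (327.5, 31) [120.6   1.9 135.3] [ 0.578  -0.0129  0.026 ]
nest (327.5, 114) [ 61.1   2.1 135.3] [ 0.5232 -0.0361  0.026 ]
tin (249, 318) [  0.3 -27.6 -37.7]
tin (401, 318) [  0.4  28.3 -37.7]
tin (325, 377) [-27.3   0.3 -37.7]
tin (325, 262) [ 23.5   0.3 -37.7]
tin (343, 348) [-13.3   7.2 -37.7]
corners [[0.5165, 0.0784], [0.598, -0.0317], [0.5429, -0.071], [0.4618, 0.0381]] [0.52980269 0.00346266 0.026     ]
eul [-6.41150403e-05  5.69618164e-05 -9.99999996e-01]
```

Request:
carry_out(targets=[[[20,0.5,0],[0,0,0],50],[[30,0.5,0],[0,0,0],50],[[25,0.5,0],[0,0,0],50],[[15,0.3,0],[0,0,0],50],[[0,0,0],[0,0,0],50]])

```text
t: 7.02
tool_pos: [0.552, -0.0242, 0.1615]
eef_rot: [0.0, 0.98, 0.198, 0.001]
ft_force: [0.0, 0.8, -2.2]
grip_width: 0.0561
grasp_force: 43.6
```

Request:
carry_out(targets=[[[0,0,20],[0,0,0],50],[[0,0,30],[0,0,0],50],[[0,0,25],[0,0,0],50],[[0,0,15],[0,0,0],50],[[0,0,0],[0,0,0],50]])

```text
t: 7.43
tool_pos: [0.5458, -0.0246, 0.0671]
eef_rot: [-0.002, 0.98, 0.197, -0.004]
ft_force: [-0.1, 0.6, -0.7]
grip_width: 0.0564
grasp_force: 43.6
```

Request:
carry_out(targets=[[[0,0,0],[0,0,0],50],[[0,0,0],[0,0,0],50],[[0,0,0],[0,0,0],50]])

```text
t: 7.68
tool_pos: [0.5511, -0.0259, 0.0732]
eef_rot: [0.001, 0.98, 0.197, 0.001]
ft_force: [-0.0, -0.5, -1.9]
grip_width: 0.0563
grasp_force: 43.6
```

Run:
```python
from h import *
p,r,s=pose();print(s['t'],p,r.apply([0,0,1]).round(4),s['grip_width'],np.round(s['ft_force'],1))
tin=p+r.apply([.001,.0003,0]);print('tin',tin,'need tool mm',1e3*r.inv().apply(np.array([.5508,-.0241,tin[2]])-tin))
save('wrist','w3.png')
```

```text
7.6833 [ 0.55111699 -0.02585438  0.07324852] [ 0.0033 -0.001  -1.    ] 0.056306585478048995 [-0.  -0.5 -1.9]
tin [ 0.55215521 -0.0257445   0.07325179] need tool mm [-0.61416121 -2.04053037 -0.00599049]
```

View pics/w3.png

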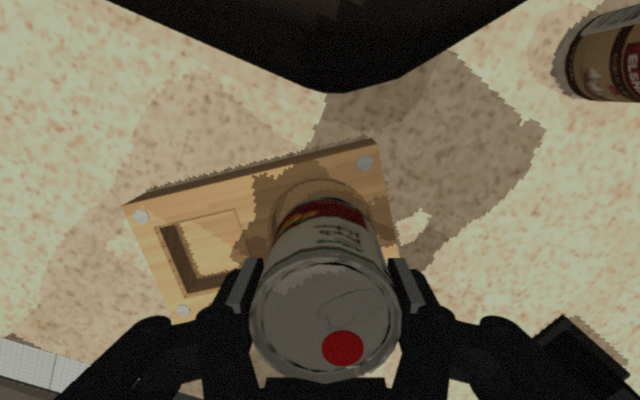

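Run:
```python
from h import *
p,r,s=pose();print(p)
f=lambda uv,z:(1e3*r.inv().apply(ray('wrist',uv,z)-p)).round(1)
for uv in((321,179),(272,215),(371,215)):print('arc',uv,f(uv,.026))
c=[ray('wrist',uv,.026) for uv in((141,217),(365,163),(183,311))];print(c); 
# screws 3 -> centre = mid of diagonal (365,163)-(183,311)
m=(c[1]+c[2])/2; ax=(c[1]-c[0]);ax/=np.linalg.norm(ax);n=m+.034*ax;print('nest',n,(1e3*r.inv().apply(n-p)).round(1))
a=cv2.imread('pics/w3.png');cv2.imwrite('pics/w3c.png',cv2.resize(a[150:400,200:440],None,fx=2.4,fy=2.4))
```

```text
[ 0.55107584 -0.02585629  0.07315747]
arc (321, 179) [30.9 -2.1 47.2]
arc (272, 215) [  8.8 -31.4  47.1]
arc (371, 215) [ 8.8 27.7 47.2]
[array([0.51571499, 0.07828835, 0.026     ]), array([ 0.59725808, -0.03146443,  0.026     ]), array([0.46088831, 0.03755509, 0.026     ])]
nest [ 0.5493502  -0.02424648  0.026     ] [-1.1 -2.2 47.2]
```

View pics/w3c.png

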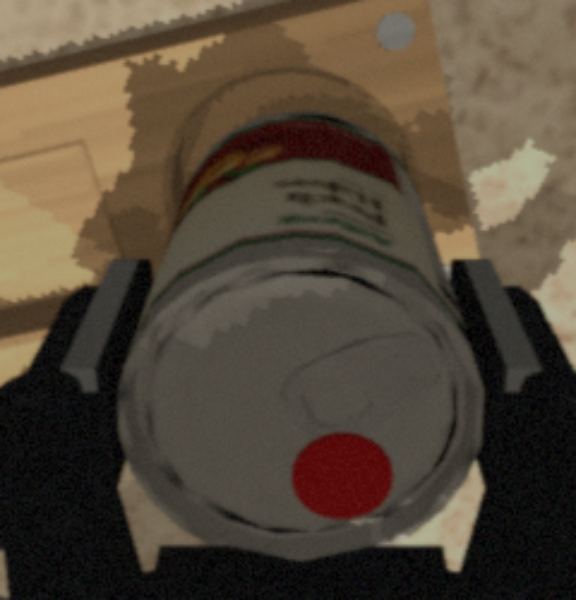

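Request:
carry_out(targets=[[[-1,-2.2,0],[0,0,0],50],[[0,0,4],[0,0,0],50],[[0,0,5],[0,0,0],50],[[0,0,2],[0,0,0],50],[[0,0,0],[0,0,0],50]])

```text
t: 8.15
tool_pos: [0.5479, -0.0237, 0.06]
eef_rot: [-0.0, 0.98, 0.197, -0.0]
ft_force: [-0.1, -0.0, -1.5]
grip_width: 0.0562
grasp_force: 43.7
```

Request:
carry_out(targets=[[[0,0,3],[0,0,0],50],[[0,0,2],[0,0,0],50],[[0,0,1],[0,0,0],50],[[0,0,0],[0,0,0],50]])

```text
t: 8.48
tool_pos: [0.5511, -0.0231, 0.058]
eef_rot: [-0.0, 0.98, 0.197, 0.003]
ft_force: [-0.9, 6.4, 17.8]
grip_width: 0.0564
grasp_force: 46.2
```

Request:
carry_out(targets=[[[0.6,-1.4,-1],[0,0,0],50],[[0,0,0],[0,0,0],50],[[0,0,0],[0,0,0],50]])

```text
t: 8.73
tool_pos: [0.5508, -0.0229, 0.0581]
eef_rot: [0.001, 0.98, 0.197, 0.003]
ft_force: [0.4, 1.4, 10.7]
grip_width: 0.0565
grasp_force: 45.2
```

Request:
carry_out(targets=[[[0,0,2],[0,0,0],50],[[0,0,1],[0,0,0],50],[[0,0,0],[0,0,0],50]])

```text
t: 8.98
tool_pos: [0.5525, -0.0224, 0.0569]
eef_rot: [0.001, 0.98, 0.197, 0.004]
ft_force: [0.2, 3.9, 19.2]
grip_width: 0.0564
grasp_force: 46.9
```

Run:
```python
from h import *
p,r,s=pose();print(p,r.as_matrix().round(4).tolist(),np.round(s['ft_force'],2),'T',np.round(s['torque'],3))
save('wrist','w4.png')
f=lambda uv,z:(1e3*r.inv().apply(ray('wrist',uv,z)-p)).round(1)
print(ctrl.camera_model('wrist')['cam_to_world'].tolist() if hasattr(ctrl.camera_model('wrist')['cam_to_world'],'tolist') else '')
```

```text
[ 0.55253493 -0.02242777  0.05692874] [[0.9225, 0.386, 0.0091], [0.386, -0.9225, -0.0004], [0.0082, 0.0039, -1.0]] [ 0.23  3.87 19.21] T [ 0.798  0.406 -0.052]
[[0.3862885712533205, 0.8770880324330718, 0.28547806059616826, 0.6257365853135084], [-0.9223742124811405, 0.3664350838215677, 0.12227486043531131, 0.008317677544015762], [0.0026366396914601522, -0.3105509824607899, 0.9505530681786125, 0.2004319540460153], [0.0, 0.0, 0.0, 1.0]]
```

View pics/w4.png

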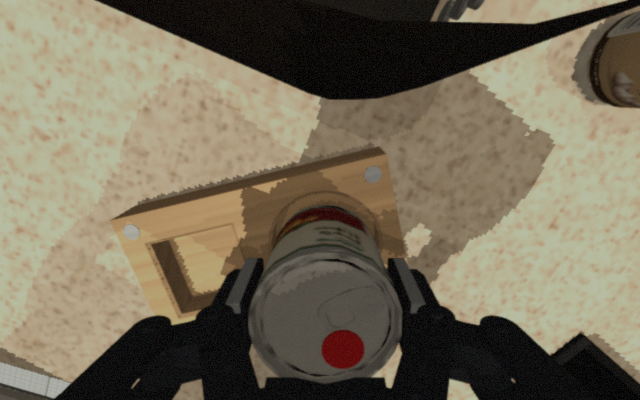

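Request:
carry_out(targets=[[[0,0,-2],[0,0,0],50],[[2.5,0,0],[0,0,0],50],[[0,0,0],[0,0,0],50],[[0,0,2],[0,0,0],50],[[0,0,0],[0,0,0],50]])

```text
t: 9.45
tool_pos: [0.554, -0.0218, 0.0561]
eef_rot: [0.001, 0.98, 0.197, 0.003]
ft_force: [1.6, 3.3, 15.2]
grip_width: 0.0563
grasp_force: 47.3
```

Run:
```python
from h import *
p,r,s=pose();print(s['t'],p,r.apply([0,0,1]).round(4),np.round(s['ft_force'],2),'T',np.round(s['torque'],3))
```

```text
9.45 [ 0.55403539 -0.02182081  0.05608694] [ 0.0073 -0.001  -1.    ] [ 1.58  3.26 15.21] T [ 0.349  0.384 -0.08 ]
```

Run:
```python
from h import *
p,r,s=pose()
a=save('wrist','w5.png')
f=lambda uv,z:(1e3*r.inv().apply(ray('wrist',uv,z)-p)).round(1)
for c in(310,324,338):print(c,[tuple(int(x) for x in v) for v in a[178:222:2,c]])
for v in (188,192,196,200,204,208,212):print(v,f((324,v),.026),f((324,v),.022))
row=a[225];print('L',[(u,int(row[u].sum())) for u in range(258,292,2)]);print('R',[(u,int(row[u].sum())) for u in range(360,394,2)])
```

```text
310 [(114, 90, 60), (116, 93, 62), (116, 91, 63), (116, 93, 60), (113, 89, 59), (113, 89, 61), (109, 85, 58), (108, 83, 56), (108, 85, 57), (89, 67, 47), (103, 84, 56), (112, 88, 60), (112, 87, 60), (104, 82, 53), (90, 68, 45), (82, 67, 49), (50, 48, 39), (47, 11, 10), (45, 13, 14), (44, 20, 12), (69, 38, 24), (80, 55, 26)]
324 [(120, 94, 66), (116, 92, 65), (113, 89, 60), (115, 90, 61), (109, 86, 58), (109, 85, 58), (106, 83, 55), (104, 83, 53), (88, 69, 45), (99, 77, 52), (112, 88, 59), (111, 85, 58), (102, 80, 54), (92, 71, 47), (84, 69, 49), (44, 38, 32), (50, 18, 10), (48, 15, 10), (42, 5, 8), (52, 19, 19), (50, 15, 3), (46, 24, 14)]
338 [(146, 117, 81), (145, 116, 81), (142, 113, 77), (138, 111, 78), (139, 109, 77), (133, 105, 71), (120, 93, 66), (105, 82, 53), (105, 82, 57), (89, 68, 44), (106, 80, 55), (107, 82, 53), (104, 79, 53), (91, 71, 48), (91, 70, 47), (70, 58, 44), (31, 26, 20), (51, 25, 20), (47, 14, 15), (45, 7, 2), (45, 14, 8), (45, 18, 10)]
188 [30.4 -0.3 30.3] [29.3 -0.3 34.3]
192 [28.2 -0.3 30.3] [27.  -0.3 34.3]
196 [26.  -0.3 30.3] [24.7 -0.3 34.2]
200 [23.8 -0.3 30.2] [22.4 -0.3 34.2]
204 [21.5 -0.3 30.2] [20.1 -0.3 34.2]
208 [19.2 -0.3 30.2] [17.8 -0.3 34.2]
212 [16.9 -0.3 30.2] [15.5 -0.3 34.2]
L [(258, 253), (260, 246), (262, 255), (264, 249), (266, 247), (268, 258), (270, 258), (272, 234), (274, 214), (276, 206), (278, 204), (280, 205), (282, 200), (284, 222), (286, 126), (288, 58), (290, 107)]
R [(360, 81), (362, 126), (364, 178), (366, 207), (368, 213), (370, 200), (372, 209), (374, 191), (376, 192), (378, 237), (380, 250), (382, 257), (384, 249), (386, 244), (388, 250), (390, 242), (392, 251)]
```

Run:
```python
from h import *
for fn in('w2','w3','w4','w5'):
    a=cv2.imread(f'pics/{fn}.png').astype(int)
    b=(a[:,:,2]>2.5*a[:,:,1])&(a[:,:,2]>90);b[:300]=0;ys,xs=np.nonzero(b)
    col=a[180:225,318:330].mean((1,2)).round(0).astype(int)
    print(fn,'dot',xs.mean().round(1),ys.mean().round(1),len(xs)); print(dict(zip(range(180,225,1),col.tolist())))
    print(' near rim',a[366:384,318:330].mean((1,2)).astype(int).tolist())
p,r,s=pose();f=lambda uv,z:(1e3*r.inv().apply(ray('wrist',uv,z)-p)).round(1)
for v in(197,200,204,208):print(v,f((324,v),p[2]-.034))
```

```text
w2 dot 341.9 350.3 221
{180: 85, 181: 83, 182: 82, 183: 81, 184: 80, 185: 76, 186: 72, 187: 71, 188: 72, 189: 73, 190: 75, 191: 74, 192: 76, 193: 78, 194: 83, 195: 83, 196: 70, 197: 52, 198: 38, 199: 35, 200: 30, 201: 28, 202: 32, 203: 28, 204: 22, 205: 21, 206: 20, 207: 21, 208: 21, 209: 24, 210: 22, 211: 22, 212: 22, 213: 21, 214: 22, 215: 28, 216: 43, 217: 63, 218: 74, 219: 76, 220: 76, 221: 76, 222: 76, 223: 75, 224: 68}
 near rim [142, 142, 141, 130, 90, 82, 118, 106, 77, 66, 65, 65, 65, 65, 68, 82, 103, 69]
w3 dot 341.1 350.1 141
{180: 68, 181: 77, 182: 80, 183: 79, 184: 81, 185: 79, 186: 78, 187: 78, 188: 77, 189: 74, 190: 68, 191: 65, 192: 65, 193: 65, 194: 66, 195: 64, 196: 60, 197: 49, 198: 37, 199: 36, 200: 31, 201: 30, 202: 33, 203: 26, 204: 22, 205: 21, 206: 20, 207: 20, 208: 21, 209: 21, 210: 21, 211: 25, 212: 22, 213: 25, 214: 21, 215: 26, 216: 42, 217: 62, 218: 74, 219: 76, 220: 76, 221: 76, 222: 77, 223: 75, 224: 69}
 near rim [74, 74, 72, 69, 55, 46, 68, 70, 66, 65, 64, 64, 64, 65, 65, 65, 62, 37]
w4 dot 342.5 349.7 1143
{180: 85, 181: 83, 182: 84, 183: 83, 184: 83,
[... 340 characters left out ...]
4, 223: 75, 224: 75}
 near rim [78, 79, 78, 78, 78, 77, 76, 74, 59, 42, 65, 75, 71, 65, 65, 65, 57, 34]
w5 dot 342.5 349.8 1235
{180: 90, 181: 89, 182: 89, 183: 87, 184: 86, 185: 87, 186: 85, 187: 86, 188: 84, 189: 84, 190: 82, 191: 82, 192: 82, 193: 79, 194: 70, 195: 68, 196: 75, 197: 84, 198: 86, 199: 87, 200: 85, 201: 83, 202: 79, 203: 74, 204: 72, 205: 70, 206: 66, 207: 53, 208: 38, 209: 33, 210: 30, 211: 31, 212: 25, 213: 21, 214: 21, 215: 23, 216: 24, 217: 25, 218: 24, 219: 26, 220: 30, 221: 48, 222: 67, 223: 76, 224: 77}
 near rim [81, 81, 82, 81, 81, 80, 80, 79, 75, 60, 46, 70, 77, 74, 66, 65, 60, 36]
197 [24.2 -0.3 34.2]
200 [22.5 -0.3 34.1]
204 [20.2 -0.3 34.1]
208 [17.8 -0.3 34.1]
```

The tin has tilted in the pads (its bottom toward tool −x). I'll lift, turn it back upright and re-measure.

Request:
carry_out(targets=[[[0,0,-6],[0,0,0],50],[[0,0,-6],[0,3,0],50],[[0,0,0],[0,3,0],50],[[0,0,0],[0,0,0],50],[[0,0,0],[0,0,0],50]])

```text
t: 9.92
tool_pos: [0.5493, -0.0214, 0.0637]
eef_rot: [-0.011, 0.979, 0.196, 0.05]
ft_force: [0.5, 0.6, -2.0]
grip_width: 0.0562
grasp_force: 45.2
```

```bash
cat > tin.py <<'E'
from h import *
p,r,s=pose();print(s['t'],p,'toolz',r.apply([0,0,1]).round(4),s['ft_force'])
a=save('wrist','w%d.png'%int(s['t']*100)); 
M=ctrl.regions_of('tin','wrist');print('score',M[0]['score']);m=M[0]['pixels']
# fit a vertical-ish cylinder: optimise silhouette against mask
from scipy.optimize import minimize
c=ctrl.camera_model('wrist');K=np.array(c['mtx']);T=np.array(c['cam_to_world'])
th=np.linspace(0,2*np.pi,60)
ring=np.c_[np.cos(th)*.0285,np.sin(th)*.0285,0*th]
base=np.r_[ring,ring+[0,0,.072]]
def proj(P):
    q=(P-T[:3,3])@T[:3,:3];q=q*[1,-1,-1];q=q@K.T;return q[:,:2]/q[:,2:]
def sil(x):
    # x: bottom centre in tool-yaw-world frame mm rel TCP, tilt about tool x,y (deg)
    P=R.from_rotvec(np.radians([x[3],x[4],0])).apply(base-[0,0,.036])+[0,0,.036]+np.array(x[:3])/1e3
    yaw=np.arctan2(*r.as_matrix()[[1,0],0]);ex=np.array([np.cos(yaw),np.sin(yaw),0]);ey=np.array([np.sin(yaw),-np.cos(yaw),0])
    W=p+np.c_[P[:,:1]*ex+P[:,1:2]*ey+P[:,2:]*[0,0,1]]
    return cv2.convexHull(proj(W).astype(np.float32))
def cost(x):
    im=np.zeros((400*2,640*2),np.uint8);cv2.fillConvexPoly(im,np.round(sil(x)*2*16).astype(np.int32),255,shift=4)
    im=cv2.resize(im,(640,400),interpolation=cv2.INTER_AREA)/255.
    return np.abs(im-m)[:, 240:410].sum()
best=None
for t in(-4,0,4):
    o=minimize(cost,[-2,0,-34,0,t],method='Nelder-Mead',options=dict(initial_simplex=np.array([[-2,0,-34,0,t]]*6)+np.r_[np.zeros((1,5)),np.diag([4,3,4,3,4])],maxiter=500))
    print(o.fun,o.x.round(2))
ys,xs=np.nonzero(m);print(xs.min(),xs.max(),ys.min(),ys.max(),m.sum())
nest=np.array([.5506,-.0241,0]);yaw=np.arctan2(*r.as_matrix()[[1,0],0])
d=1e3*(nest-p);print('nest in tool-yaw frame',(d[0]*np.cos(yaw)+d[1]*np.sin(yaw)).round(1),(d[0]*np.sin(yaw)-d[1]*np.cos(yaw)).round(1))
E
python3 tin.py
```

```text
9.9167 [ 0.54932689 -0.02143879  0.06374265] toolz [ 0.0939  0.0403 -0.9948] [ 0.52478051  0.63597151 -1.96626829]
score 0.94
840.3058823529411 [ -5.45   0.74 -35.36   0.09   1.78]
832.5450980392156 [ -5.56   0.62 -35.02  -0.2    1.37]
830.5764705882352 [ -5.54   0.6  -35.01  -0.22   1.43]
249 401 206 382 20642
nest in tool-yaw frame 0.1 2.9
```

Request:
carry_out(targets=[[[0,0,0],[0,1.4,0],50],[[0,0,0],[0,0,0],50],[[0,0,0],[0,0,0],50],[[0,0,0],[0,0,0],50],[[0,0,0],[0,0,0],50]])

```text
t: 10.43
tool_pos: [0.5505, -0.0213, 0.0643]
eef_rot: [-0.013, 0.978, 0.197, 0.063]
ft_force: [-0.2, -0.1, -1.6]
grip_width: 0.0563
grasp_force: 45.2
```

```bash
python3 tin.py
```

```text
10.4333 [ 0.55046696 -0.02133189  0.06430536] toolz [ 0.1187  0.0497 -0.9917] [-0.24173981 -0.13002927 -1.62781971]
score 0.72
817.5764705882353 [ -5.98   0.63 -34.92   0.17  -0.11]
791.8431372549019 [ -6.28   0.64 -34.85   0.12  -1.1 ]
787.5529411764705 [ -6.28   0.63 -35.69  -0.07  -0.5 ]
249 402 205 383 20781
nest in tool-yaw frame -0.9 2.6
```

Request:
carry_out(targets=[[[2.7,1,0],[0,0,0],50],[[2.6,1,0],[0,0,0],50],[[0,0,0],[0,0,0],50],[[-0.5,0,4],[0,0,0],50],[[0,0,0],[0,0,0],50]])

```text
t: 10.95
tool_pos: [0.5555, -0.021, 0.0602]
eef_rot: [-0.013, 0.978, 0.197, 0.063]
ft_force: [-0.5, -0.1, -1.9]
grip_width: 0.0562
grasp_force: 45.2
```

Request:
carry_out(targets=[[[-0.3,0,2.5],[0,0,0],50],[[0,0,0],[0,0,0],50],[[-0.3,0,2.5],[0,0,0],50],[[0,0,0],[0,0,0],50]])

```text
t: 11.28
tool_pos: [0.5557, -0.021, 0.0554]
eef_rot: [-0.013, 0.978, 0.197, 0.063]
ft_force: [-0.2, -0.2, -1.7]
grip_width: 0.0566
grasp_force: 45.2
```

```bash
python3 - <<'E'
from h import *
p,r,s=pose();print(s['t'],p,r.apply([0,0,1]).round(4),np.round(s['ft_force'],2),'T',np.round(s['torque'],3))
E
python3 tin.py
```

```text
11.2833 [ 0.55570273 -0.02103945  0.05539493] [ 0.118   0.05   -0.9918] [-0.15 -0.19 -1.65] T [-0.067  0.067  0.012]
11.2833 [ 0.55570273 -0.02103945  0.05539493] toolz [ 0.118   0.05   -0.9918] [-0.15104206 -0.18929117 -1.65066131]
score 0.84
787.0862745098038 [ -5.91   0.7  -34.52  -0.17  -0.37]
937.8980392156863 [ -4.99   0.7  -33.51  -0.2    1.4 ]
790.5529411764705 [ -6.05   0.64 -34.96  -0.21  -0.35]
249 402 206 383 20819
nest in tool-yaw frame -5.9 0.9
```

It is entering the nest without force; continuing down.

Request:
carry_out(targets=[[[-0.5,0,4],[0,0,0],50],[[-0.5,0,4],[0,0,0],50],[[-0.2,0,2],[0,0,0],50],[[0,0,0],[0,0,0],50],[[0,0,0],[0,0,0],50]])

```text
t: 11.8
tool_pos: [0.556, -0.021, 0.0456]
eef_rot: [-0.013, 0.978, 0.197, 0.063]
ft_force: [-0.7, -0.4, -2.4]
grip_width: 0.0562
grasp_force: 45.3
```

Request:
carry_out(targets=[[[-0.2,0,2],[0,0,0],50],[[0,0,0],[0,0,0],50],[[-0.1,0,1.5],[0,0,0],50],[[0,0,0],[0,0,0],50]])

```text
t: 12.13
tool_pos: [0.5562, -0.0211, 0.0421]
eef_rot: [-0.013, 0.978, 0.197, 0.063]
ft_force: [-1.3, -1.7, -1.4]
grip_width: 0.0566
grasp_force: 45.3
```

Bottom is now at about 7 mm; one more bit, then release.

Request:
carry_out(targets=[[[-0.1,0,1],[0,0,0],50],[[0,0,0],[0,0,0],50],[[-0.1,0,1],[0,0,0],50],[[0,0,0],[0,0,0],50]])

```text
t: 12.47
tool_pos: [0.5563, -0.0211, 0.0402]
eef_rot: [-0.013, 0.978, 0.197, 0.063]
ft_force: [-0.7, -1.4, -1.2]
grip_width: 0.0562
grasp_force: 45.2
```

Request:
carry_out(targets=[[[0,0,0],[0,0,0],80],[[0,0,0],[0,0,0],100],[[0,0,0],[0,0,0],100],[[0,0,0],[0,0,0],100],[[0,0,0],[0,0,0],100]])

```text
t: 12.88
tool_pos: [0.5567, -0.021, 0.0406]
eef_rot: [-0.013, 0.978, 0.197, 0.064]
ft_force: [1.2, -0.1, 0.3]
grip_width: 0.0854
grasp_force: 0.0
```

Request:
carry_out(targets=[[[0,0,-8],[0,0,0],100],[[0,0,-25],[0,0,0],100],[[0,0,-30],[0,-3,0],100],[[0,0,-40],[0,-4.4,0],100],[[-20,0,-20],[0,0,0],100]])

```text
t: 13.3
tool_pos: [0.5324, -0.0333, 0.1691]
eef_rot: [0.002, 0.98, 0.198, 0.003]
ft_force: [1.3, -0.5, 1.4]
grip_width: 0.0853
grasp_force: 0.0
```

Request:
carry_out(targets=[[[-30,0,0],[0,0,0],100],[[-20,0,0],[0,0,0],100],[[0,0,0],[0,0,0],100],[[0,0,0],[0,0,0],100],[[0,0,0],[0,0,0],100]])

```text
t: 13.72
tool_pos: [0.482, -0.0524, 0.1632]
eef_rot: [0.0, 0.98, 0.197, 0.001]
ft_force: [0.5, -0.9, -0.6]
grip_width: 0.0853
grasp_force: 0.0
```

Run:
```python
from h import *
p,r,s=pose();print(s['t'],p,r.as_matrix().round(4).tolist())
a=save('wrist','w6.png')
for n in('tin','dot','gauge','stand'):print(n,[(round(d['score'],2),np.round(d['location'],4).tolist()) for d in ctrl.place_of(n,'wrist')[:1]])
save('top','t6.png')
for n in('tin','dot','gauge'):print(n,[(round(d['score'],2),np.round(d['location'],4).tolist()) for d in ctrl.place_of(n,'top')[:2]])
```

```text
13.7167 [ 0.48200889 -0.0523805   0.16321724] [[0.9224, 0.3862, 0.0013], [0.3862, -0.9224, -0.0002], [0.0011, 0.0006, -1.0]]
tin [(0.71, [0.5522, -0.0229, 0.0039])]
dot [(0.6, [0.5504, -0.0301, 0.0774])]
gauge [(0.65, [0.4934, -0.2487, 0.028])]
stand [(0.67, [0.4946, -0.2485, -0.0013])]
tin []
dot []
gauge [(0.66, [0.4958, -0.2489, 0.0327])]
```

View pics/w6.png

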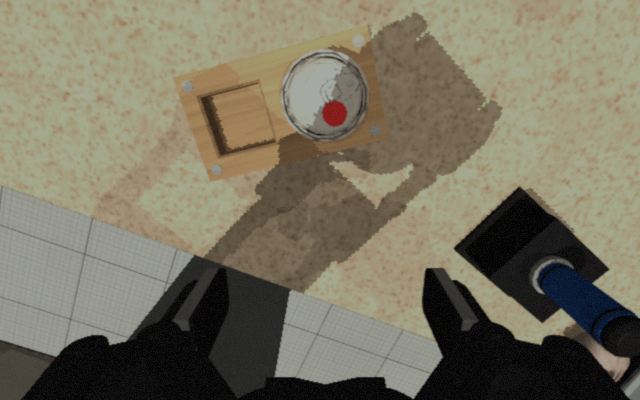

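The tin sits in the round nest (top circle x 281–368, y 51–140, dot at (335,114)); the gauge is upright in the stand with its collar at (552,275).

Run:
```python
from h import *
p,r,s=pose()
a=cv2.imread('pics/w6.png').astype(int)
b=(a[:,:,2]>2*a[:,:,1])&(a[:,:,2]>90);b[:60]=0;b[180:]=0;b[:,:280]=0;b[:,380:]=0
ys,xs=np.nonzero(b);print('dot',xs.mean(),ys.mean(),len(xs),ray('wrist',(xs.mean()+.3,ys.mean()),.078))
for uv in((281,95.5),(368,95.5),(324.5,51),(324.5,140),(324.5,95.5)):print(uv,ray('wrist',uv,.078).round(4))
sc=[ray('wrist',uv,.026) for uv in((187,87),(359,41),(376,130),(216,169))];print('block c',np.mean(sc,0))
t=cv2.imread('pics/t6.png')
# gauge: cap top at z=.140 , flange z~.06
m=ctrl.regions_of('gauge','top');
M=m[0]['pixels'];ys,xs=np.nonzero(M);print('g top',m[0]['score'],xs.min(),xs.max(),ys.min(),ys.max());print('cap?',ray('top',(402,225),.14))
print('collar wrist',ray('wrist',(552,275),.062), 'cap wrist', ray('wrist',(623,335),.14))
d=1e3*(np.array([.496,-.2487,0])-p);print('to gauge tool mm',r.inv().apply(d))
```

```text
dot 334.33901918976545 113.13006396588486 469 [ 0.54418653 -0.03295443  0.078     ]
(281, 95.5) [0.541  0.0029 0.078 ]
(368, 95.5) [ 0.5624 -0.0483  0.078 ]
(324.5, 51) [ 0.5757 -0.0126  0.078 ]
(324.5, 140) [ 0.5257 -0.0336  0.078 ]
(324.5, 95.5) [ 0.5517 -0.0227  0.078 ]
block c [0.52875087 0.00330916 0.026     ]
g top 0.44 398 413 219 229
cap? [ 0.49273908 -0.22865408  0.14      ]
collar wrist [ 0.49448984 -0.24711071  0.062     ] cap wrist [ 0.49665892 -0.2368387   0.14      ]
to gauge tool mm [-62.65540268 186.74839649 162.55589677]
```

Request:
carry_out(targets=[[[-10,25,-15],[0,0,0],100],[[-11,35,0],[0,0,0],100],[[-11,35,0],[0,0,0],100],[[-11,35,0],[0,0,0],100],[[-11,30,0],[0,0,0],100]])

```text
t: 14.63
tool_pos: [0.4937, -0.2231, 0.1779]
eef_rot: [0.0, 0.98, 0.197, 0.0]
ft_force: [0.7, -0.2, 0.7]
grip_width: 0.086
grasp_force: 0.0
```

Request:
carry_out(targets=[[[-10,25,0],[0,0,0],100],[[0,0,0],[0,0,0],100],[[0,0,0],[0,0,0],100],[[0,0,0],[0,0,0],100],[[0,0,0],[0,0,0],100]])

```text
t: 15.05
tool_pos: [0.4939, -0.2466, 0.1775]
eef_rot: [-0.0, 0.98, 0.198, -0.0]
ft_force: [0.1, -0.3, 0.2]
grip_width: 0.085
grasp_force: 0.0
```

Run:
```python
from h import *
p,r,s=pose();print(s['t'],p,r.as_matrix().round(4).tolist())
a=save('wrist','w7.png')
for n in('gauge','stand'):print(n,[(round(d['score'],2),np.round(d['location'],4).tolist(),(1e3*r.inv().apply(np.array(d['location'])-p)).round(1)) for d in ctrl.place_of(n,'wrist')[:1]])
m=ctrl.regions_of('gauge','wrist')[0];M=m['pixels'];ys,xs=np.nonzero(M);print(m['score'],xs.min(),xs.max(),ys.min(),ys.max())
bl=(a[:,:,2].astype(int)>1.5*a[:,:,0])&(a[:,:,2]>50)
for v in range(ys.min(),ys.max(),8):
    u=np.nonzero(M[v])[0];w=np.nonzero(bl[v])[0];print(v,u.min() if len(u) else 0,u.max() if len(u) else 0,(w.min(),w.max(),len(w)) if len(w) else '')
```

```text
15.05 [ 0.49394784 -0.24656206  0.17751005] [[0.9219, 0.3875, -0.0004], [0.3875, -0.9219, 0.0006], [-0.0001, -0.0007, -1.0]]
gauge [(0.59, [0.4918, -0.2443, 0.032], array([ -1.1,  -2.8, 145.5]))]
stand [(0.89, [0.4958, -0.2516, -0.0024], array([ -0.2,   5.5, 179.9]))]Traceback (most recent call last):
  File "<stdin>", line 5, in <module>
IndexError: list index out of range
```

Run:
```python
from h import *
p,r,s=pose()
a=cv2.imread('pics/w7.png').astype(int)
bl=((a[:,:,0]>1.5*a[:,:,2])&(a[:,:,0]>45)).astype(np.uint8)
n,l,st,c=cv2.connectedComponentsWithStats(bl);i=1+np.argmax(st[1:,4]);print(st[i],c[i])
f=lambda uv,z:(1e3*r.inv().apply(ray('wrist',uv,z)-p)).round(1)
for v in range(st[i][1],st[i][1]+st[i][3],8):
    w=np.nonzero(l[v]==i)[0];print(v,w.min(),w.max(),f(((w.min()+w.max())/2,v),.1))
u=int(c[i][0]);print([(v,a[v,u].tolist()) for v in range(st[i][1]-40,st[i][1]+4,4)],[(v,int(a[v,u].sum())) for v in range(st[i][1]+st[i][3]-4,400,4)])
v=st[i][1];print('blue bottom front edge z=.064',f((u,v),.064),'blue end z=.13',f((u,v+st[i][3]),.13))
```

```text
[307 183  40  29 714] [326.35014006 195.83613445]
183 322 331 [20.2  1.2 77.7]
191 312 342 [14.6  1.5 77.7]
199 309 344 [ 8.9  1.2 77.7]
207 308 345 [ 3.1  1.2 77.7]
[(143, [26, 26, 29]), (147, [20, 24, 23]), (151, [24, 26, 25]), (155, [23, 27, 29]), (159, [14, 17, 15]), (163, [6, 0, 8]), (167, [11, 7, 15]), (171, [6, 5, 7]), (175, [63, 69, 69]), (179, [72, 74, 75]), (183, [55, 28, 8])] [(208, 113), (212, 14), (216, 30), (220, 34), (224, 51), (228, 33), (232, 21), (236, 94), (240, 91), (244, 102), (248, 71), (252, 77), (256, 451), (260, 501), (264, 496), (268, 496), (272, 504), (276, 487), (280, 523), (284, 516), (288, 486), (292, 490), (296, 512), (300, 526), (304, 493), (308, 493), (312, 491), (316, 474), (320, 476), (324, 489), (328, 478), (332, 494), (336, 443), (340, 493), (344, 490), (348, 478), (352, 498), (356, 481), (360, 494), (364, 494), (368, 484), (372, 501), (376, 434), (380, 474), (384, 182), (388, 39), (392, 10), (396, 13)]
blue bottom front edge z=.064 [ 10.3   0.9 113.7] blue end z=.13 [10.5  0.8 47.7]
```

Request:
carry_out(targets=[[[-3.5,1,10],[0,0,0],100],[[0,0,25],[0,0,0],100],[[0,0,30],[0,0,0],100],[[0,0,20],[0,0,0],100],[[0,0,6],[0,0,0],100]])

```text
t: 15.67
tool_pos: [0.4884, -0.2479, 0.0821]
eef_rot: [-0.003, 0.98, 0.197, -0.002]
ft_force: [-1.2, -0.1, 0.0]
grip_width: 0.0849
grasp_force: 0.0
```

Request:
carry_out(targets=[[[0,0,0],[0,0,0],100],[[0,0,0],[0,0,0],100],[[0,0,0],[0,0,0],100],[[0,0,0],[0,0,0],60],[[0,0,0],[0,0,0],45]])

```text
t: 16.08
tool_pos: [0.492, -0.2507, 0.0881]
eef_rot: [0.001, 0.98, 0.197, 0.001]
ft_force: [0.2, -0.3, 0.6]
grip_width: 0.064
grasp_force: 0.0
```

Request:
carry_out(targets=[[[0,0,0],[0,0,0],25],[[0,0,0],[0,0,0],20],[[0,0,0],[0,0,0],20],[[0,0,0],[0,0,0],20],[[0,0,0],[0,0,0],20]], newtons=50)

```text
t: 16.5
tool_pos: [0.4913, -0.2501, 0.0871]
eef_rot: [0.0, 0.98, 0.197, 0.0]
ft_force: [-1.0, 1.7, 3.5]
grip_width: 0.0258
grasp_force: 49.1
```

Run:
```python
from h import *
p,r,s=pose();print(s['t'],p,r.as_matrix().round(4).tolist(),s['grip_width'],s['grasp_force'],np.round(s['ft_force'],2),np.round(s['torque'],3))
```

```text
16.5 [ 0.49126318 -0.25008482  0.08707151] [[0.9223, 0.3865, 0.0002], [0.3865, -0.9223, -0.0001], [0.0002, 0.0002, -1.0]] 0.025764757516934918 49.05104219913483 [-1.04  1.66  3.48] [0.175 0.117 0.016]
```

Request:
carry_out(targets=[[[0,0,-8],[0,0,0],20],[[0,0,-20],[0,0,0],20],[[0,0,-28],[0,0,0],20],[[0,0,-28],[0,0,0],20],[[0,0,-16],[0,0,0],20]])

```text
t: 16.92
tool_pos: [0.492, -0.2507, 0.1901]
eef_rot: [0.002, 0.98, 0.197, 0.001]
ft_force: [0.5, -0.7, -0.5]
grip_width: 0.0261
grasp_force: 49.5
```

Request:
carry_out(targets=[[[0,0,0],[0,0,0],20],[[0,0,0],[0,0,0],20],[[10,-14,0],[0,0,0],20],[[20,-28,0],[0,0,0],20],[[24,-32,0],[0,0,0],20]])

```text
t: 17.33
tool_pos: [0.5108, -0.1606, 0.1841]
eef_rot: [-0.001, 0.981, 0.195, -0.002]
ft_force: [0.5, -0.1, -2.3]
grip_width: 0.0258
grasp_force: 49.5
```

Request:
carry_out(targets=[[[24,-32,0],[0,0,0],20],[[24,-32,0],[0,0,0],20],[[18,-26,0],[0,0,0],20],[[12,-16,0],[0,0,0],20],[[0,0,0],[0,0,0],20]])

```text
t: 17.75
tool_pos: [0.5421, -0.0287, 0.1839]
eef_rot: [-0.002, 0.98, 0.199, -0.002]
ft_force: [-0.2, 0.3, -1.2]
grip_width: 0.0261
grasp_force: 49.5
```

Request:
carry_out(targets=[[[0,0,0],[0,0,0],20],[[0,0,0],[0,0,0],20],[[0,0,0],[0,0,0],20],[[0,0,0],[0,0,0],20]])

```text
t: 18.08
tool_pos: [0.5429, -0.0341, 0.1862]
eef_rot: [-0.0, 0.981, 0.196, -0.0]
ft_force: [-0.2, 0.4, -1.4]
grip_width: 0.026
grasp_force: 49.5
```

Run:
```python
from h import *
p,r,s=pose();print(s['t'],p,r.as_matrix().round(4).tolist(),s['grip_width'],s['grasp_force'],np.round(s['ft_force'],2))
a=save('wrist','w8.png').astype(int);f=lambda uv,z:(1e3*r.inv().apply(ray('wrist',uv,z)-p)).round(1)
for cam in('wrist','scene'):
    if cam=='scene':save('scene','s8.png')
    for n in('tip','dot','gauge','tin'):print(cam,n,[(round(d['score'],2),np.round(d['location'],4).tolist()) for d in ctrl.place_of(n,cam)[:1]])
bl=((a[:,:,2]>1.5*a[:,:,0])&(a[:,:,2]>45)).astype(np.uint8)
n,l,st,c=cv2.connectedComponentsWithStats(bl);i=1+np.argmax(st[1:,4]);print('blue',st[i],c[i])
u=int(c[i][0]);print([(v,a[v,u].tolist()) for v in range(st[i][1]-70,st[i][1]+4,3)])
w=a[100:320,240:420]; rd=(w[:,:,0]>2*w[:,:,1])&(w[:,:,0]>80);ys,xs=np.nonzero(rd);print('red',len(xs), xs.mean()+240 if len(xs) else 0, ys.mean()+100 if len(xs) else 0)
print('need tool mm to dot',(1e3*r.inv().apply(np.array([.5442,-.033,p[2]])-p)).round(1))
b=cv2.imread('pics/w8.png')[100:350,200:460];c=cv2.imread('pics/s8.png')[90:290,230:430]
cv2.imwrite('pics/c8.png',np.hstack([cv2.resize(b,(400,400)),cv2.resize(c,(400,400))]))
```

```text
18.0833 [ 0.54294902 -0.03408524  0.18621067] [[0.923, 0.3848, -0.0008], [0.3848, -0.923, 0.0], [-0.0007, -0.0003, -1.0]] 0.025966030345636323 49.50434446334839 [-0.18  0.39 -1.4 ]
wrist tip [(0.51, [0.5462, -0.0327, 0.1097])]
wrist dot [(0.56, [0.5454, -0.0312, 0.0784])]
wrist gauge [(0.74, [0.5451, -0.0334, 0.1279])]
wrist tin []
scene tip []
scene dot [(0.88, [0.5449, -0.0296, 0.0747])]
scene gauge [(0.64, [0.547, -0.0274, 0.1293])]
scene tin [(0.91, [0.5506, -0.021, 0.0073])]
blue [ 292  223   67   67 2874] [324.46172582 253.99478079]
[(153, [111, 106, 94]), (156, [104, 98, 89]), (159, [95, 92, 82]), (162, [99, 93, 82]), (165, [102, 97, 86]), (168, [96, 88, 82]), (171, [94, 90, 79]), (174, [98, 92, 83]), (177, [99, 93, 83]), (180, [96, 91, 83]), (183, [92, 86, 78]), (186, [99, 35, 33]), (189, [132, 19, 20]), (192, [157, 33, 34]), (195, [173, 35, 34]), (198, [172, 33, 35]), (201, [145, 60, 53]), (204, [75, 73, 62]), (207, [59, 60, 55]), (210, [66, 63, 61]), (213, [88, 89, 81]), (216, [82, 83, 80]), (219, [10, 27, 49]), (222, [11, 18, 35]), (225, [11, 28, 56])]
red 278 324.3992805755396 194.52877697841728
need tool mm to dot [ 1.6 -0.5 -0. ]
```

Request:
carry_out(targets=[[[0.5,0,4],[0,0,0],20],[[0,0,8],[0,0,0],20],[[0,0,8],[0,0,0],20],[[0,0,4],[0,0,0],20],[[0,0,2],[0,0,0],20]])

```text
t: 19.0
tool_pos: [0.5428, -0.0325, 0.1589]
eef_rot: [-0.001, 0.98, 0.197, -0.001]
ft_force: [-0.5, -1.0, -0.4]
grip_width: 0.0257
grasp_force: 49.5
```

Request:
carry_out(targets=[[[0,0,0],[0,0,0],20],[[0,0,0],[0,0,0],20],[[0,0,0],[0,0,0],20],[[0,0,0],[0,0,0],20],[[0,0,0],[0,0,0],20]])

```text
t: 19.42
tool_pos: [0.544, -0.0329, 0.1611]
eef_rot: [0.0, 0.98, 0.197, 0.0]
ft_force: [0.7, -0.5, -1.1]
grip_width: 0.0259
grasp_force: 49.5
```

Request:
carry_out(targets=[[[0,0,1.5],[0,0,0],20],[[0,0,1.5],[0,0,0],20],[[0,0,1.5],[0,0,0],20],[[0,0,0],[0,0,0],20],[[0,0,0],[0,0,0],20]])

```text
t: 19.83
tool_pos: [0.5436, -0.0328, 0.156]
eef_rot: [-0.0, 0.98, 0.197, -0.0]
ft_force: [0.2, -0.4, -1.4]
grip_width: 0.0263
grasp_force: 49.5
```

Request:
carry_out(targets=[[[0,0,1.5],[0,0,0],20],[[0,0,1.5],[0,0,0],20],[[0,0,0],[0,0,0],20],[[0,0,0],[0,0,0],20]])

```text
t: 20.17
tool_pos: [0.544, -0.0328, 0.1534]
eef_rot: [0.0, 0.98, 0.197, 0.0]
ft_force: [0.2, 0.4, 0.7]
grip_width: 0.0259
grasp_force: 49.6
```

Request:
carry_out(targets=[[[0,0,1.5],[0,0,0],20],[[0,0,1.5],[0,0,0],20],[[0,0,1.5],[0,0,0],20],[[0,0,0],[0,0,0],20],[[0,0,0],[0,0,0],20]])

```text
t: 20.58
tool_pos: [0.544, -0.0328, 0.1488]
eef_rot: [0.0, 0.98, 0.197, 0.0]
ft_force: [0.1, -0.2, 1.6]
grip_width: 0.0252
grasp_force: 49.7
```

Request:
carry_out(targets=[[[0,0,0],[0,0,0],20],[[0,0,0],[0,0,0],20],[[0,0,0],[0,0,0],20],[[0,0,0],[0,0,0],20],[[0,0,0],[0,0,0],20]])

```text
t: 21.0
tool_pos: [0.5439, -0.0329, 0.1488]
eef_rot: [0.0, 0.98, 0.197, 0.0]
ft_force: [0.0, -0.5, 1.2]
grip_width: 0.0259
grasp_force: 49.7
```

Run:
```python
from h import *
p,r,s=pose();print(s['t'],p,r.apply([0,0,1]).round(4),s['grasp_force'],np.round(s['ft_force'],2),np.abs(s['qvel']).max())
for cam in('wrist','scene'):
    a=save(cam,f'{cam}9.png').astype(int)
    for n in('tip','dot','gauge','tin','plunger'):print(cam,n,[(round(d['score'],2),np.round(d['location'],4).tolist()) for d in ctrl.place_of(n,cam)[:1]])
    rd=(a[:,:,0]>2.2*a[:,:,1])&(a[:,:,0]>80)&(a[:,:,2]<1.3*a[:,:,1]);orr=(a[:,:,0]>1.6*a[:,:,1])&(a[:,:,1]>1.7*a[:,:,2])&(a[:,:,0]>90)
    for nm,q in(('red',rd),('or',orr)):
        n,l,st,c=cv2.connectedComponentsWithStats(q.astype(np.uint8));
        for i in range(1,n):
            if st[i,4]>4:print(cam,nm,st[i],c[i].round(1))
P=[(.5442,-.033,.078),(.5442,-.033,.091),(.544,-.0329,.085)]
for cam in('wrist','scene'):
    c=ctrl.camera_model(cam);K=np.array(c['mtx']);T=np.array(c['cam_to_world']);q=(np.array(P)-T[:3,3])@T[:3,:3]*[1,-1,-1]@K.T;print(cam,(q[:,:2]/q[:,2:]).round(1).tolist())
```

```text
21.0 [ 0.54388013 -0.03285967  0.14878112] [ 4.e-04 -2.e-04 -1.e+00] 49.70713019371033 [ 0.02 -0.53  1.25] 0.0015753773397945482
wrist tip []
wrist dot [(0.87, [0.5503, -0.0291, 0.0801])]
wrist gauge [(0.77, [0.5441, -0.0311, 0.0923])]
wrist tin [(0.76, [0.5543, -0.0228, 0.0055])]Traceback (most recent call last):
  File "<stdin>", line 5, in <module>
ValueError: it knows: block, dot, garlic, gauge, green_tin, round_nest, salt, spice, square_nest, stand, tin, tip
```

Run:
```python
from h import *
for cam in('wrist','scene'):
    a=save(cam,f'{cam}10.png').astype(int)
    for n in('tip','dot','gauge','tin'):print(cam,n,[(round(d['score'],2),np.round(d['location'],4).tolist()) for d in ctrl.place_of(n,cam)[:1]])
    rd=(a[:,:,0]>2.2*a[:,:,1])&(a[:,:,0]>80)&(a[:,:,2]<1.3*a[:,:,1]);orr=(a[:,:,0]>1.4*a[:,:,1])&(a[:,:,1]>1.6*a[:,:,2])&(a[:,:,0]>90)
    c=ctrl.camera_model(cam);K=np.array(c['mtx']);T=np.array(c['cam_to_world'])
    q=(np.array([(.5442,-.033,.078),(.5442,-.033,.091),(.551,-.0235,.078)])-T[:3,3])@T[:3,:3]*[1,-1,-1]@K.T;q=q[:,:2]/q[:,2:];print(q.round(1).tolist())
    for nm,m in(('red',rd),('or',orr)):
        n,l,st,ce=cv2.connectedComponentsWithStats(m.astype(np.uint8))
        for i in range(1,n):
            if st[i,4]>4 and np.hypot(*(ce[i]-q[0]))<60:print(nm,st[i],ce[i].round(1))
```

```text
wrist tip []
wrist dot [(0.56, [0.5508, -0.0331, 0.08])]
wrist gauge [(0.61, [0.5455, -0.0327, 0.0918])]
wrist tin [(0.65, [0.5554, -0.022, 0.008])]
[[325.1, 214.4], [325.1, 221.7], [315.9, 200.4]]
scene tip [(0.55, [0.4961, -0.2455, -0.0014])]
scene dot [(0.77, [0.5458, -0.031, 0.072])]
scene gauge [(0.74, [0.5496, -0.0275, 0.091])]
scene tin [(0.79, [0.5521, -0.0229, 0.007])]
[[328.5, 196.7], [328.6, 192.8], [324.6, 197.5]]
red [297 155  14  11  96] [303.9 161. ]
red [327 196   4   3   8] [328.8 197.1]
red [317 214   5   4  13] [319.  215.5]
red [325 214   1   5   5] [325. 216.]
or [315 215   3   2   5] [315.8 215.4]
```

Run:
```python
from h import *
p,r,s=pose();f=lambda uv,z:(1e3*r.inv().apply(ray('wrist',uv,p[2]+z)-p)).round(1)
# w8 taken at TCP z .1862 same orientation: heights relative to TCP
for nm,v,z,rad in(('dot front',185.5,.078-.1862,8),('flange top front?',203,-.0231,17),('flange bottom front?',203,-.0291,17),('blue bottom front',218,-.0231,14)):
    q=f((324.4,v),z);print(nm,q,'axis x',q[0]-rad,'y',q[1])
a=cv2.imread('pics/w8.png').astype(int)
print([(v,a[v,320:329].mean(0).round().astype(int).tolist()) for v in range(182,224,2)])
for v in (190,196,199):
    w=np.nonzero((a[v,:,2]>2*a[v,:,1])&(a[v,:,2]>80))[0];w=w[(w>280)&(w<370)];print(v,w.min(),w.max())
for v in(230,250):
    w=np.nonzero((a[v,:,0]>1.5*a[v,:,2])&(a[v,:,0]>45))[0];print(v,w.min(),w.max())
a=cv2.imread('pics/wrist10.png').astype(int);print([(v,a[v,321:328].mean(0).round().astype(int).tolist()) for v in range(184,224,2)])
```

```text
dot front [  9.9  -0.3 108.2] axis x 1.9000000000000004 y -0.3
flange top front? [24.5 -0.  23.1] axis x 7.5 y -0.0
flange bottom front? [22.4 -0.1 29.1] axis x 5.399999999999999 y -0.1
blue bottom front [16.2 -0.  23.1] axis x 2.1999999999999993 y -0.0
[(182, [80, 89, 94]), (184, [74, 84, 88]), (186, [41, 45, 102]), (188, [25, 26, 132]), (190, [28, 30, 146]), (192, [28, 28, 144]), (194, [36, 37, 170]), (196, [37, 38, 173]), (198, [37, 38, 173]), (200, [36, 38, 170]), (202, [59, 67, 106]), (204, [64, 72, 77]), (206, [49, 54, 56]), (208, [52, 56, 57]), (210, [59, 63, 65]), (212, [82, 87, 88]), (214, [80, 86, 87]), (216, [77, 81, 82]), (218, [57, 34, 19]), (220, [20, 11, 9]), (222, [33, 19, 10])]
190 317 332
196 314 334
199 315 333
230 306 343
250 298 351
[(184, [82, 91, 96]), (186, [82, 91, 96]), (188, [82, 91, 96]), (190, [80, 90, 95]), (192, [81, 92, 97]), (194, [80, 91, 96]), (196, [76, 86, 90]), (198, [69, 79, 83]), (200, [68, 76, 81]), (202, [58, 65, 75]), (204, [34, 38, 76]), (206, [52, 56, 57]), (208, [54, 57, 58]), (210, [62, 65, 66]), (212, [81, 87, 88]), (214, [79, 85, 86]), (216, [76, 79, 79]), (218, [56, 31, 18]), (220, [20, 14, 10]), (222, [37, 19, 14])]
```

```bash
python3 -c "
from h import *
s=pose()[2];print(s['t'],s['ft_force'],s['tool_pos']);print(ctrl.finish_job())"
```

```text
21.75 [ 1.10559887 -0.42661948  1.23265525] [ 0.5438154  -0.03281753  0.14872647]
the job is handed in; nothing more can be done
None
```

I handed the job in at 21.75 s: the dotted tin is seated and released in the round nest, and the gauge is held upright on the red dot with about 2.6 N and the plunger about 6 mm in. The hand-in call returned no verdict, and I worked out the force and plunger depth from the wrist force and tool height.

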